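# Close the draft shield and record a piston's weight

### The job

A piston sits on the balance ready to be weighed. With the fingertips, slide both glass side doors of the balance's draft shield fully shut by pushing on their blue handles, without slamming them, and only then press the green key at the front right of the balance all the way down to record the weight. Do not press the other two keys, do not pick anything up, and leave the piston and the other things on the bench where they are.

Things in the scene. Friction and masses are not known exactly. Their poses are not given: they have to be found in the camera images.
- balance: White bench balance with clear draft shield, fixed. Origin on the bench; x points from its front (keys) to its back, y to its left. Base x -185 to +190, y +-105 mm, key deck 52 high; display x -115 to -60, 75 high. Shield x -60 to +120, y within +-101, 215 high; white column behind it 210 high. Front and top panes do not move.
- handle_left (a point): Centre of the blue handle of the left (+y) sliding door, at 185 mm height: an upright bar 12 mm thick (balance x), 28 mm wide (balance y), 85 to 203 mm above the bench. Its inner edge meets the clear pane 14 mm from this point towards the balance; the door rail above the pane (207 to 215 high) reaches to 12 mm from it. Space beside the pane, before and behind the handle, is free at this height.
- handle_right (a point): The same on the right (-y) door, mirrored.
- door_left (a joint): Left door, sliding along the balance's x axis: 0 = fully shut (at the front stop, handle nearest the front), grows in m as the door moves to the back, up to 0.1. It stays where it is left; about 1.5 N of friction and 5 N per m/s of damping, 0.3 kg. To shut it, push the handle's back face towards the front.
- door_right (a joint): Right door, the same.
- key_record_top (a point): Centre of the top of the green record key: 24 mm (balance x) x 44 mm (balance y), top 59.5 mm above the bench, rightmost (-y) of three keys in a row along the balance's front edge, spaced 65 mm. The shield's front is 93 mm behind the key centre.
- key_record (a joint): Travel of the green key: 0 = up, 0.005 m = fully down; spring, 1.2 N at the top to 4.2 N at the bottom, returns when let go.
- key_tare (a joint): Travel of the dark grey tare key (24 x 44 mm, middle of the row, centre 65 mm to the left of the green one): 0 up, 0.005 m down. Not to be pressed.
- key_power (a joint): Travel of the red power key (24 x 30 mm, left of the row, centre 130 mm to the left of the green one): 0 up, 0.005 m down. Not to be pressed.
- piston: Aluminium engine piston to be weighed, 86 mm diameter, 58 mm high, standing crown up on the balance's pan inside the shield; origin at the centre of its underside. Not to be moved.
- pan (a point): Centre of the top of the round steel pan (110 mm diameter), 88 mm above the bench, inside the shield.
- piston_b: Bystander: a second piston like the first, standing on the bench left of the balance; origin under its centre.
- piston_c: Bystander: a third such piston, on the bench far to the right.
- con_rod: Bystander: steel connecting rod lying on the bench left of the balance, about 210 x 78 mm, 22 mm high; origin on the bench, mid length.
- wrist_pin: Bystander: steel tube 22 mm diameter, 64 mm high, standing right of the balance; origin under its centre.
- weight: Bystander: 500 g steel check weight with a knob, 38 mm diameter, 63 mm high, right of the balance; origin under its centre.
- spray_can: Bystander: spray can 66 mm diameter, about 190 mm high, far to the left; origin under its centre.
- drill: Bystander: teal and black cordless drill standing on its battery (115 x 75 mm), 205 mm high, far to the left; origin under its battery.
- carton: Bystander: black carton 200 x 115 x 85 mm, far to the right; origin under its centre.

How it is judged (in metres and radians):
On the way, in this order (a step that is already met when the one before it is completed fails the run):
1. both draft-shield doors are fully shut (within 3 mm) (value of joint each of door_left, door_right below 0.003 m), for 0.2 s.
2. the green record key is pressed down (at least 3.5 of its 5 mm) with both doors shut (all of step 1 and value of joint key_record above 0.0035 m), for 0.1 s.
At the end, for the whole second after the job is handed in: Both doors are within 3 mm of fully shut, the green key has been pressed at least 3.5 mm down for 0.1 s after that and is up again, the other keys are up, and the piston stands upright and still on the pan, within 5 mm of where it was (all of step 1 and value of joint each of key_record, key_tare, key_power below 0.001 m and horizontal distance between piston and pan below 0.018 m and distance of piston from where it was at the start of the episode below 0.005 m and angle between piston's own z axis and vertical below 0.05 rad and linear speed of piston below 0.02 m/s); the robot touches nothing.
It fails at once if the green key pressed (over 2 mm) while a door is more than 4 mm open (value of joint key_record above 0.002 m and value of joint any of door_left, door_right above 0.004 m).
It fails at once if the tare or the power key pressed (over 2 mm) (value of joint any of key_tare, key_power above 0.002 m).
It fails at once if a door slammed (closing faster than 0.5 m/s) (velocity of joint any of door_left, door_right below -0.5 m/s).
It fails at once if the piston on the pan moved by over 5 mm (distance of piston from where it was at the start of the episode above 0.005 m).
It fails at once if a bystander moved or lifted by over 15 mm (distance of any of piston_b, piston_c, con_rod, wrist_pin, weight, spray_can, drill, carton from where it was at the start of the episode above 0.015 m).
It also fails if it takes over 61 s, if anything falls off the work surface, if the arm or the gripper's body presses on something with over 40 N, if the wrist force passes 120 N, or if a joint passes its speed limit or range.

### The arm

A 6-joint arm with a two-finger parallel gripper is mounted at the origin on the work surface. World frame = base frame: x ahead of the robot, y to its left, z up, the work surface at z = 0. Lengths are in mm, angles in rad, forces in N, time in s.
With the tool pointing down it reaches from about 275 to 825 mm from the base axis. Payload 4.9 kg.
Tool frame: the origin (TCP) lies at the very end of the fingers, on their centre line; the grasp point (between the pads) lies 19 mm behind it; z points along the fingers, y is the line along which they close (so a half turn about z gives the same grasp; the last joint's range is limited). The gripper opens to 85 mm and grips with 20 to 120 N. Pads are 22 mm wide; open, the fingers measure 114 mm over their backs; the gripper's body (76 mm by 85 mm) begins 54 mm behind the grasp point. The pads swing forward as they close: fully open they stand 13 mm farther back than shut.
Start: joints at [1.183, 0.326, -0.193, 1.052, 0, 1.437], TCP at [138.09, 532.4, 198.781] pointing down, gripper open.
Joint ranges: [-2.65, 2.65], [-0.97, 1.79], [-1.3, 1.35], [-1.93, 2.1], [-1.47, 1.37], [-3.14, 3.14]. Speed limits (rad/s): [2.57, 2.57, 3.14, 3.14, 3.14, 3.14].

### API

Orientations are given as [roll, pitch, yaw] about the fixed x, y, z axes, in that order (R = Rz(yaw) Ry(pitch) Rx(roll)).
In Python, from bench import bot, solve_ik, imaging gives the robot as it stands. Calls block until the motion is done:
- bot.move_ptp(position, orientation): joint-space move of the TCP to a pose.
- bot.movel(position, rot=None, max_speed=150, threshold=None): straight line of the TCP; rot=None keeps the orientation; max_speed is the mean speed in mm/s. With threshold (N) it stops when the force on the tool has changed by that much, and returns True; else False.
- bot.move_j(angles): joint-space move.
- bot.grip(opening, effort=None): opening from 0.0 (shut) to 1.0 (fully open); effort is the grip in N (None keeps the last); returns when the fingers have stopped.
- bot.dwell(seconds).
- solve_ik(position, orientation): joint angles nearest the present ones, or None.
- bot.get_state(): the state.
- imaging.capture(name): name is "side" or "top"; returns the picture (400x640x3 uint8, blue, green, red); there is no depth.
- imaging.camera_model(name): a dict with "K" (3x3 intrinsics, pixels), "k1" (the pictures are not rectified: a ray, as slopes to the right and down, at radius r is drawn at 1 + k1 r^2 times it, then the intrinsics apply), "position" and "rotation" of the camera in the world. Camera axes: x right, y up, looking along -z (the intrinsics and any distortion apply to the point x, -y, -z); pixel columns grow to the right and rows downward; lengths in mm; the calibration is good to about 2 mm. A picture is of the moment at which its call begins. camera_model takes no time and is no camera call.
A pose or a line that the arm cannot do raises bot.IKError and nothing moves.
- bot.sign_off(): hands the job in; it is judged then, once.
The state is a dict: "t": time; "qpos": joint angles; "joint_velocities": joint speeds; "effort": joint torques, N m; "tcp_pos": TCP position; "orientation": TCP orientation; "contact_force": force on the tool from outside, world axes, zero at the start; "wrist_torque": the same for the moment, N m; "opening": opening from 0.0 (shut) to 1.0 (fully open); "gripper_force": force on a finger pad.
Only numpy, scipy, OpenCV 4.12 (cv2) and the standard library are available. Lean on these libraries where they do the work, as an engineer would, in place of code of your own. Each camera call takes 0.05 s, during which the arm holds its last target. There are 200 camera calls.

## Working session

There is one attempt and no reset: what is moved stays moved. The work goes in short steps, each a Python script; the robot and the scene stay as the last script left them, time stands still between calls to the robot, and variables do not carry over. Pictures are saved under pics/ and viewed, at most 10 in all, crops included, and the job is handed in when it is done.

```bash
mkdir -p pics
python3 - <<'E'
from bench import bot, imaging
import cv2
for n in("side","top"):
    im=imaging.capture(n); cv2.imwrite(f"pics/{n}0.png",im)
    m=imaging.camera_model(n); print(n,m)
E
```

```text
side {'K': array([[444.54410043,   0.        , 318.50562617],
       [  0.        , 444.54410043, 196.51199156],
       [  0.        ,   0.        ,   1.        ]]), 'k1': -0.009078669384874286, 'position': array([1167.80936025, -148.11195908, 1185.55665305]), 'rotation': array([ 0.53403265, -0.0029553 ,  1.32761492])}
top {'K': array([[375.27844063,   0.        , 316.28026459],
       [  0.        , 375.27844063, 196.29607901],
       [  0.        ,   0.        ,   1.        ]]), 'k1': -0.05829052244788026, 'position': array([ 399.77121483,  -11.16360124, 1146.44124597]), 'rotation': array([ 0.17249102, -0.0071063 , -1.59342975])}
```

View pics/side0.png

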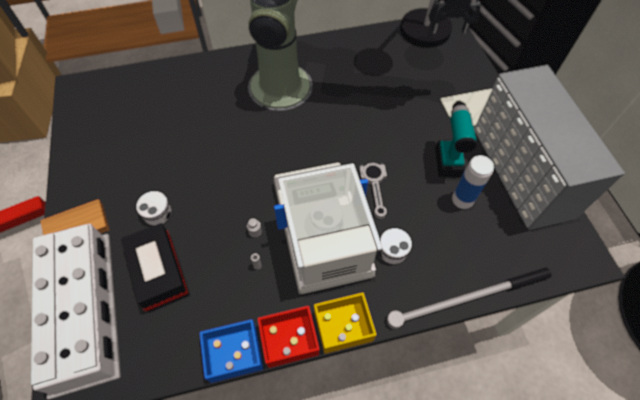

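View pics/top0.png

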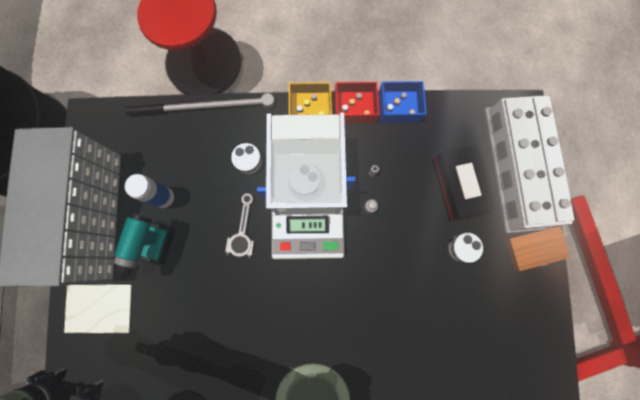

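The side view sees the balance from behind, with blue handles at about (281,215) and (364,187). In the top view the keys face the robot: red (285,246), grey (307,246), green (330,246). The handles are at about (262,189) and (351,180).

```bash
cat > h.py <<'E'
import numpy as np, cv2
from bench import bot, imaging, solve_ik
from scipy.spatial.transform import Rotation as R
def ray(n,u,v):
    m=imaging.camera_model(n)
    p=cv2.undistortPoints(np.array([[[u,v]]],float),m["K"],np.array([m["k1"],0,0,0.]))[0,0]
    return m["position"], R.from_euler("xyz",m["rotation"]).as_matrix()@[p[0],-p[1],-1]
def onplane(n,u,v,z):
    c,d=ray(n,u,v); return c+d*(z-c[2])/d[2]
def cross(a,b):
    (c1,d1),(c2,d2)=a,b
    s=np.linalg.lstsq(np.c_[d1,-d2],c2-c1,rcond=None)[0]
    p,q=c1+d1*s[0],c2+d2*s[1]; return (p+q)/2,np.linalg.norm(p-q)
def blobs(im,lo,hi,box,amin=8):
    h=cv2.inRange(cv2.cvtColor(im,cv2.COLOR_BGR2HSV),lo,hi)
    x0,y0,x1,y1=box; k=np.zeros_like(h); k[y0:y1,x0:x1]=h[y0:y1,x0:x1]
    n,l,s,c=cv2.connectedComponentsWithStats(k)
    return [(s[i].tolist(),c[i]) for i in range(1,n) if s[i][4]>=amin]
E
python3 - <<'E'
from h import *
np.set_printoptions(precision=1,suppress=True)
t=cv2.imread("pics/top0.png"); s=cv2.imread("pics/side0.png")
for nm,lo,hi in(("red",(0,110,80),(12,255,255)),("green",(45,110,60),(85,255,255))):
    for st,c in blobs(t,lo,hi,(265,232,350,262)): print(nm,st,c,onplane("top",*c,59.5))
for st,c in blobs(t,(100,110,50),(130,255,255),(250,165,365,205)):
    x,y,w,h,_=st; print("blue top",st,c)
    for u in(x-.5,x+w-.5): 
        print([onplane("top",u,v,203) for v in (y-.5,y+h-.5)])
for st,c in blobs(s,(100,110,50),(130,255,255),(265,165,385,240)): print("blue side",st,c)
a=cv2.resize(t[165:265,245:365],None,fx=6,fy=6,interpolation=2)[:590]
b=cv2.resize(s[155:255,260:393],None,fx=6,fy=6,interpolation=2)[:590]
cv2.imwrite("pics/ct.png",a);cv2.imwrite("pics/cs.png",b)
E
```

```text
red [280, 242, 10, 9, 85] [284.5 246. ] [445.7  71.4  59.5]
green [323, 242, 14, 7, 93] [329.8 245. ] [445.7 -59.   59.5]
blue top [347, 176, 9, 6, 52] [350.8 178.5]
[array([ 616.7, -100.8,  203. ]), array([ 600.9, -100.2,  203. ])]
[array([ 616.3, -124. ,  203. ]), array([ 600.4, -123.4,  203. ])]
blue top [256, 186, 10, 10, 66] [261.  189.7]
[array([595.4, 133.7, 203. ]), array([569.3, 133.6, 203. ])]
[array([594.8, 108. , 203. ]), array([568.8, 108. , 203. ])]
blue side [360, 179, 8, 15, 73] [364.2 184.1]
blue side [273, 204, 14, 26, 250] [279.9 216.3]
```

View pics/ct.png

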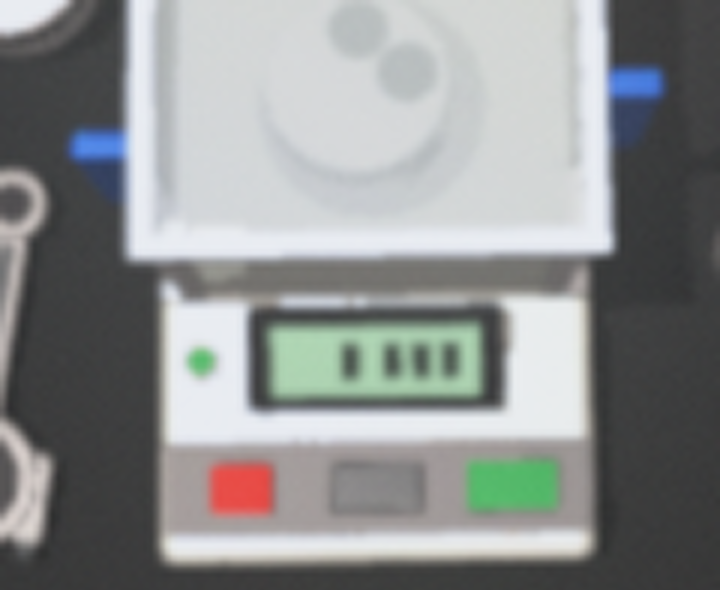

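View pics/cs.png

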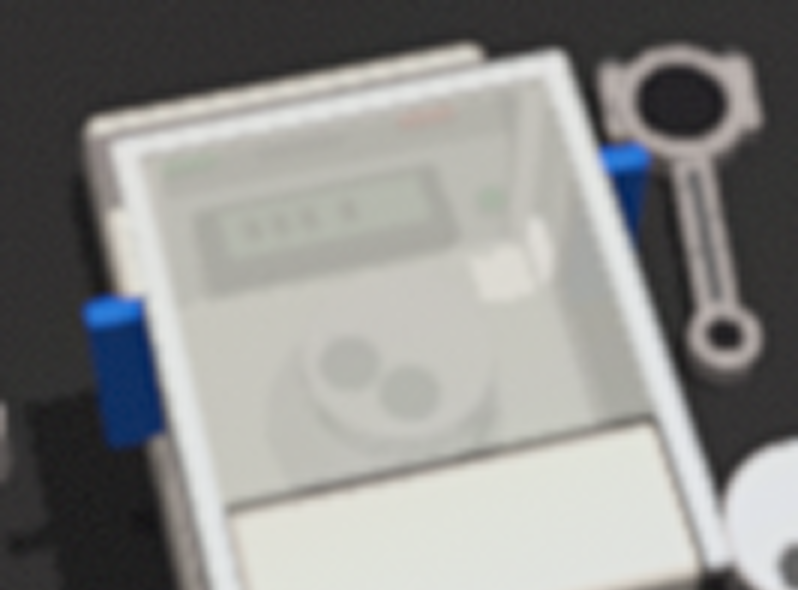

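The crops show the bright top faces of the handles at rows 187–192 (left) and 176–181 (right), and both doors are partly open. The balance is square to the world axes, with its centreline at y≈+5 and the keys at x≈446. Next I shut the gripper and push the left door.

```bash
cat >> h.py <<'E'
def st(m=""):
    s=bot.get_state(); print(m,round(s["t"],1),np.round(s["tcp_pos"],1),np.round(s["contact_force"],1),np.round(s["qpos"],2))
def shut(x0,y,xend,z=165):
    "come down behind the handle, push it to the front until the stop is felt, back off and rise"
    bot.movel([x0,y,300],max_speed=250)
    print("down hit",bot.movel([x0,y,z],max_speed=150,threshold=5)); st("down")
    print("stop felt",bot.movel([xend,y,z],max_speed=30,threshold=9)); st("pushed")
    bot.dwell(.2)
    p=bot.get_state()["tcp_pos"]
    bot.movel([p[0]+15,y,z],max_speed=60)
    bot.movel([p[0]+15,y,300],max_speed=200); st("up")
E
python3 - <<'E'
from h import *
st("start"); print(bot.get_state()["orientation"])
for w in(np.pi/2,-np.pi/2):
    print(w,[np.round(q,2) if (q:=solve_ik([x,y,z],[np.pi,0,w])) is not None else None for x,y,z in((635,125.6,165),(655,-116,165),(446,-59,60),(500,126,165))])
bot.grip(0.0)
p=bot.get_state()["tcp_pos"]
bot.movel([p[0],p[1],320],max_speed=200)
q=solve_ik([635,125.6,320],[np.pi,0,np.pi/2]); q2=solve_ik([635,125.6,320],[np.pi,0,-np.pi/2])
w=np.pi/2 if q is not None and (q2 is None or abs(q[5])<=abs(q2[5])) else -np.pi/2
bot.move_ptp([635,125.6,320],[np.pi,0,w]); st("above")
shut(635,125.6,500)
im=imaging.capture("top"); cv2.imwrite("pics/t1.png",im)
s=imaging.capture("side"); cv2.imwrite("pics/s1.png",s)
cv2.imwrite("pics/v1.png",cv2.resize(np.hstack([im[130:280,220:390],s[130:280,240:410]]),None,fx=2.3,fy=2.3))
E
```

```text
start 0.1 [137.8 531.9 198.1] [-0.4 -0.5  0.6] [ 1.18  0.33 -0.19  1.05  0.    1.44]
[-3.14006731e+00 -2.22705317e-04  2.88785745e+00]
1.5707963267948966 [array([0.08, 0.53, 0.04, 1.08, 0.  , 1.65]), array([-0.29,  0.56,  0.09,  1.1 ,  0.  ,  1.28]), array([-0.3 ,  0.3 , -0.64,  0.63,  0.  ,  1.27]), array([ 0.1 ,  0.29, -0.34,  0.95,  0.  ,  1.67])]
-1.5707963267948966 [array([ 0.08,  0.53,  0.04,  1.08,  0.  , -1.49]), array([-0.29,  0.56,  0.09,  1.1 ,  0.  , -1.86]), array([-0.3 ,  0.3 , -0.64,  0.63,  0.  , -1.87]), array([ 0.1 ,  0.29, -0.34,  0.95,  0.  , -1.47])]
above 4.1 [634.7 126.3 319.9] [-0.  0.  1.] [ 0.08  0.48  0.35  1.44  0.   -1.49]
down hit False
down 5.4 [635.9 125.7 166.3] [0.6 0.1 0.2] [ 0.08  0.53  0.04  1.08 -0.   -1.49]
stop felt True
pushed 7.8 [567.2 125.8 165.2] [ 2.  -0.4  0.8] [ 0.09  0.4  -0.17  1.    0.   -1.48]
up 9.2 [581.6 125.6 298.9] [-0.1 -0.   0.6] [ 0.09  0.37  0.13  1.33  0.   -1.48]
```

View pics/v1.png

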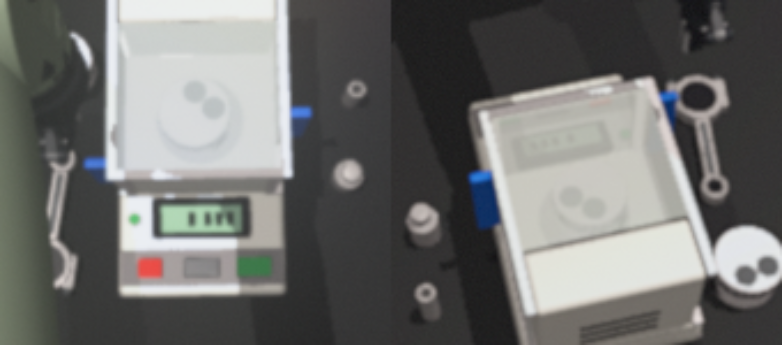

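The left handle has moved to the shield's front corner (about (95,163) in the crop) and the right one is still open. Now the right door.

Run:
```python
from h import *
bot.movel([600,126,320],max_speed=250)
bot.movel([662,-116,320],max_speed=250)
shut(662,-116,500)
bot.movel([480,-116,300],max_speed=250)
bot.movel([330,-170,300],max_speed=250)
im=imaging.capture("top"); cv2.imwrite("pics/t2.png",im)
s=imaging.capture("side"); cv2.imwrite("pics/s2.png",s)
for b,c in blobs(im,(100,110,50),(130,255,255),(250,165,365,225)):
    x,y,w,h,_=b; print(b,[np.round(onplane("top",x+w/2-.5,v,203),1) for v in(y-.5,y+h-.5)])
cv2.imwrite("pics/v2.png",cv2.resize(np.hstack([im[130:280,220:390],s[130:280,240:410]]),None,fx=2.3,fy=2.3))
```

```text
down hit False
down 12.0 [ 662.8 -116.2  166.3] [ 0.8 -0.5  0.7] [-0.28  0.57  0.12  1.11  0.   -1.85]
stop felt True
pushed 15.1 [ 565.7 -115.9  165.1] [ 1.9 -0.4  1.3] [-0.33  0.4  -0.18  0.99  0.   -1.9 ]
up 16.5 [ 580.1 -115.8  298.9] [-0.1 -0.3 -0.4] [-0.32  0.36  0.12  1.32  0.   -1.9 ]
[347, 197, 10, 10, 62] [array([ 561.5, -111.5,  203. ]), array([ 535.7, -110.5,  203. ])]
[256, 198, 10, 10, 64] [array([563.9, 120.8, 203. ]), array([538.1, 120.7, 203. ])]
```

View pics/v2.png

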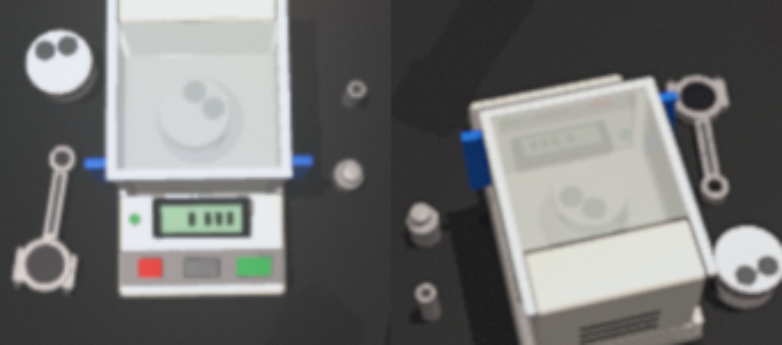

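Both handles now sit level at the front corner: crop (95,163) and (302,161). Pressing the key with a door open would fail the run, so I push each door again, harder and briefly, and then press the green key.

Run:
```python
from h import *
bot.movel([480,-116,300],max_speed=300)
for y,xp in((-116,565.7),(125.6,567.2)):
    bot.movel([xp+15,y,300],max_speed=300)
    bot.movel([xp+15,y,165],max_speed=200,threshold=8)
    print("stop",bot.movel([xp-15,y,165],max_speed=25,threshold=16)); st("repush")
    bot.movel([xp+15,y,165],max_speed=80)
    bot.movel([xp+15,y,300],max_speed=250)
bot.movel([446,-59,300],max_speed=300); st("over key")
```

```text
stop True
repush 20.7 [ 565.9 -116.   165.1] [ 2.9 -0.2  1.6] [-0.33  0.39 -0.18  0.99  0.01 -1.91]
stop True
repush 24.3 [567.7 125.6 165.2] [2.4 0.2 1.6] [ 0.09  0.39 -0.18  0.98  0.   -1.48]
over key 26.2 [446.2 -58.4 299.3] [ 0.2 -0.   0.4] [-0.3   0.08 -0.25  1.23  0.01 -1.87]
```

Run:
```python
from h import *
bot.movel([446,-59,75],max_speed=150,threshold=8)
print("touch",bot.movel([446,-59,57],max_speed=20,threshold=8)); st("touch")
print("bottom",bot.movel([446,-59,50],max_speed=12,threshold=12)); st("bottom")
bot.dwell(.4); st("held")
```

```text
touch False
touch 28.9 [446.1 -59.1  57.1] [ 0.4 -0.3 -0. ] [-0.3   0.3  -0.65  0.61  0.01 -1.87]
bottom False
bottom 29.7 [446. -59.  50.] [-0.3 -0.6 -1.1] [-0.3   0.31 -0.66  0.59  0.01 -1.87]
held 30.1 [446. -59.  50.] [-0.1  0.5  0.1] [-0.3   0.31 -0.66  0.59  0.01 -1.87]
```

Run:
```python
from h import *
print(bot.get_state()["opening"])
im=imaging.capture("top"); s=imaging.capture("side")
cv2.imwrite("pics/v3.png",cv2.resize(np.hstack([im[150:300,240:390],s[80:230,240:390]]),None,fx=2.6,fy=2.6))
```

```text
0.0006908425721530721
```

View pics/v3.png

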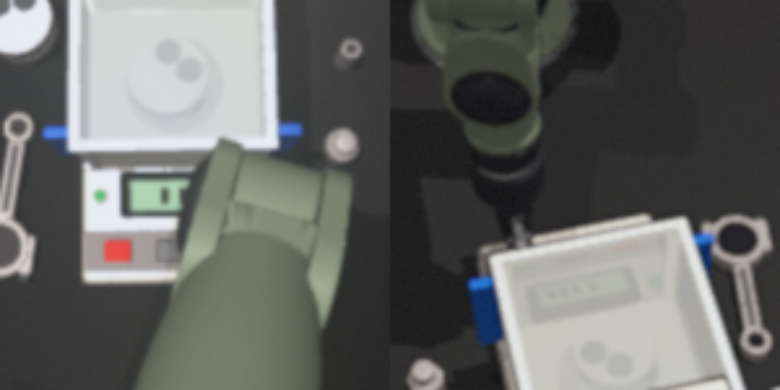

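The view shows the shut fingers directly over the green key, with both doors still shut and no contact yet. The real tips sit a little higher than the TCP says, so I keep descending on force.

Run:
```python
from h import *
for z in np.arange(48,33,-1.5):
    hit=bot.movel([446,-59,z],max_speed=10,threshold=9); st(f"{z} {hit}")
    if hit: break
bot.dwell(.3); st("held")
```

```text
48.0 False 30.5 [445.9 -59.   47.9] [-0.  -0.3  0.2] [-0.3   0.31 -0.66  0.59  0.01 -1.87]
46.5 False 30.8 [445.9 -59.   46.4] [ 0.3  0.2 -0.2] [-0.3   0.31 -0.67  0.58  0.01 -1.87]
45.0 False 31.1 [445.9 -59.   44.9] [ 0.3 -0.5  0.1] [-0.3   0.32 -0.67  0.58  0.01 -1.87]
43.5 False 31.4 [445.9 -59.   43.4] [-0.2 -0.7  0.9] [-0.3   0.32 -0.67  0.57  0.01 -1.87]
42.0 False 31.7 [445.9 -59.   41.9] [ 0.1 -0.5 -0.7] [-0.3   0.32 -0.67  0.57  0.01 -1.87]
40.5 False 32.0 [445.9 -59.   40.4] [ 0.6 -0.3  0.7] [-0.3   0.32 -0.67  0.57  0.01 -1.87]
39.0 False 32.3 [445.9 -59.   38.9] [-0.5  0.4 -0.9] [-0.3   0.33 -0.67  0.56  0.01 -1.87]
37.5 False 32.6 [446.  -59.   37.4] [-0.8  1.8 -0.3] [-0.3   0.33 -0.67  0.56  0.01 -1.87]
36.0 False 32.9 [445.9 -59.   35.9] [ 0.3 -0.4  0.3] [-0.3   0.33 -0.68  0.55  0.01 -1.87]
34.5 False 33.2 [445.9 -59.   34.4] [ 0.6  0.5 -0.5] [-0.3   0.33 -0.68  0.55  0.01 -1.87]
held 33.5 [446.  -59.   34.5] [-0.3 -0.8 -0.7] [-0.3   0.33 -0.68  0.55  0.01 -1.87]
```

Run:
```python
from h import *
np.set_printoptions(precision=1,suppress=True)
def proj(n,p):
    m=imaging.camera_model(n); c=R.from_euler("xyz",m["rotation"]).as_matrix().T@(np.array(p)-m["position"])
    a=np.array([c[0],-c[1]])/-c[2]; a*=1+m["k1"]*(a@a); return m["K"][:2,:2]@a+m["K"][:2,2]
for n in("top","side"):
    print(n,"tcp",proj(n,[446,-59,34.5]),"tip at key",proj(n,[446,-59,59.5]), "z75",proj(n,[446,-59,75]))
print("green",cross(ray("top",330.2,245.5),ray("side",290.8,181.7)))
print("red",cross(ray("top",285,246),ray("side",330.8,174.2)))
print("hL",cross(ray("top",256,189.3),ray("side",368,180)))
s=imaging.capture("side");im=imaging.capture("top")
cv2.imwrite("pics/v4.png",np.hstack([cv2.resize(s[130:230,250:350],None,fx=4,fy=4),cv2.resize(im[190:290,275:375],None,fx=4,fy=4)]))
```

```text
top tcp [329.5 245.3] tip at key [329.8 244.9] z75 [330.1 244.7]
side tcp [288.8 184.8] tip at key [288.4 180.4] z75 [288.1 177.6]
green (array([445.5, -56.2,  50.2]), np.float64(8.486358905697235))
red (array([446.5,  72.1,  46.4]), np.float64(2.11994678392028))
hL (array([585.8, 133. , 201.5]), np.float64(0.8295384743452049))
```

View pics/v4.png

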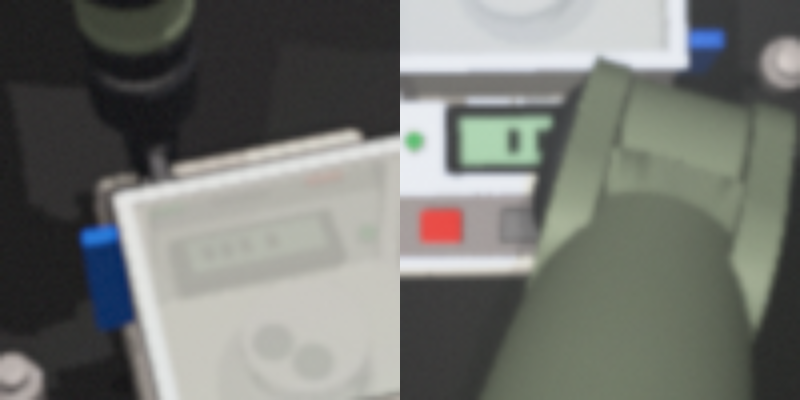

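Run:
```python
from h import *
def proj(n,p):
    m=imaging.camera_model(n); c=R.from_euler("xyz",m["rotation"]).as_matrix().T@(np.array(p)-m["position"])
    a=np.array([c[0],-c[1]])/-c[2]; a*=1+m["k1"]*(a@a); return m["K"][:2,:2]@a+m["K"][:2,2]
print(bot.get_state()["orientation"])
out=[]
for n,f,p in(("side","s1",[581.6,125.6,298.9]),("side","s2",[330,-170,300]),):
    im=cv2.imread(f"pics/{f}.png"); u,v=proj(n,p); print(f,u,v)
    u0,v0=int(u)-25,int(v)-35
    c=cv2.resize(im[v0:v0+50,u0:u0+50],None,fx=7.6,fy=7.6,interpolation=2)
    c=cv2.convertScaleAbs(c,alpha=2.2)
    cv2.drawMarker(c,(int((u-u0+.5)*7.6),int((v-v0+.5)*7.6)),(0,0,255),0,12,1)
    for dz in(15,30):
        a=proj(n,[p[0],p[1],p[2]+dz]); cv2.drawMarker(c,(int((a[0]-u0+.5)*7.6),int((a[1]-v0+.5)*7.6)),(0,255,255),0,8,1)
    out.append(c)
cv2.imwrite("pics/v5.png",np.hstack(out))
```

```text
[-3.12923828  0.00365729 -1.57019643]
s1 368.3576620834792 157.66815184568122
s2 233.06414441021184 103.72968369875782
```

View pics/v5.png

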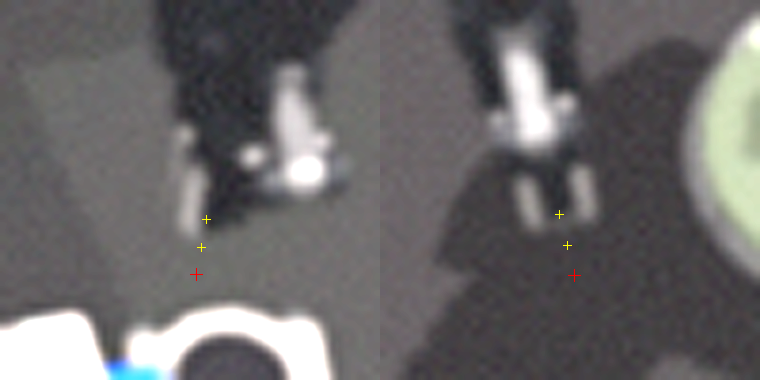

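The zoomed picture shows the fingertips ending about 25 mm above the reported TCP (red cross) at both poses. The tips are therefore just above the key, and I continue down with force watching.

Run:
```python
from h import *
for z in np.arange(33,14,-1.5):
    hit=bot.movel([446,-59,z],max_speed=10,threshold=9); f=bot.get_state()["contact_force"]; print(z,hit,np.round(f,1))
    if hit: break
bot.dwell(.3); st("held")
```

```text
33.0 False [-0.2 -0.2  0.5]
31.5 False [-0.   0.4  0.9]
30.0 False [-0.1  1.   0.5]
28.5 False [0.3 0.3 0.1]
27.0 False [ 0.3 -0.6  1.5]
25.5 False [-0.6  0.2  2.3]
24.0 False [-0.2 -0.3  2.9]
22.5 False [ 0.9 -0.5  4.5]
21.0 True [-1.4  0.5  8.1]
held 36.5 [446.2 -59.1  22. ] [-1.8  0.3  8.4] [-0.3   0.35 -0.69  0.52  0.01 -1.87]
```

The force rose from 1.5 N to 4.5 N over 5 mm and then hit a hard bottom, which matches the green key fully pressed. I release it, check, and hand in.

Run:
```python
from h import *
bot.movel([446,-59,45],max_speed=40)
bot.movel([446,-59,250],max_speed=200)
bot.movel([330,-170,300],max_speed=200)
im=imaging.capture("top")
for b,c in blobs(im,(100,110,50),(130,255,255),(250,165,365,225)):
    x,y,w,h,_=b; print(b)
d=cv2.absdiff(im,cv2.imread("pics/t2.png"))[150:262,220:390]; print("changed px",(d.max(2)>50).sum())
bot.dwell(.3); st(); print(bot.sign_off())
```

```text
[347, 197, 10, 10, 64]
[256, 198, 10, 10, 65]
changed px 0
 39.8 [ 330.2 -169.6  299.8] [0.3 0.1 0.4] [-0.68 -0.08 -0.4   1.24  0.01 -2.26]
the job is handed in; nothing more can be done
None
```

I slid both doors shut, then pressed the green key to its bottom and released it, with the other keys, the piston and the nearby items looking undisturbed, and handed the job in at about 40 s; no verdict came back.

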